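# Portion the new potatoes

## Task

Plate up a portion on the restaurant pass: take the scoop out of its tray and use it to scoop potatoes from the oven pan into the serving bowl until at least four of the five are in the bowl, tipping them in from low over it; a fifth may go too or stay in the pan. Then set the scoop back down level inside its tray and let go. Only the scoop touches the potatoes, never the gripper; leave the bowl where it stands (a nudge of a few centimetres at most) and do not disturb the other things.

Things in the scene. Friction and masses are not known exactly. Their poses are not given: they have to be found in the camera images.
- scoop: aluminium scoop, 0.26 kg, in the tray. Flat open shovel 100 mm long (own x), 130 wide (y): floor 2 mm, walls 3, smooth (friction about 0.3); back wall 45 high at x=-50; sides 45 high, sloping down to 10 in the front 45 mm; open mouth with bare floor edge at x=+50, facing roughly away from the robot. Origin: centre of the underside; x out of the mouth, z up. Leaning handle: see scoop_grip
- scoop_grip (a point): grip point on the axis of the scoop's straight black rubber handle, at x=-90.5, z=115.6 mm in the scoop's frame. Handle 24 mm wide (y), 22 thick, 115 long; it rises from x=-48, z=42 leaning 30 degrees back from vertical (direction -0.5, 0, 0.866) and goes on 30 mm past this point. Pinch it across its 24 mm, tool in line with the handle. Axes as the scoop
- scoop_lip (a point): middle of the scoop's lip, on its underside (scoop frame x = +50 mm, z = 0); axes as the scoop
- pan: fixed dark steel oven pan, open above, 320 mm (own x) by 154 (own y), 60 high, walls and floor 4 mm, smooth; origin: centre of the underside, x roughly away from the robot. The five potatoes start in its far part (own x about 0 to 140 mm, loosely two, one, two); its near part is free. Wire grips on the long sides reach 16 mm out, look only
- tray: low square-cornered wooden tray for the scoop, fixed, 200 mm (own x) by 190 mm (own y), rim 12 mm high, walls and floor 4 mm thick; origin: centre of the underside
- bowl: white serving bowl, loose, 0.65 kg, 200 mm across the rim, 65 mm high, wall 5 mm, floor about 5 mm, foot narrower; origin: centre of the underside
- bowl_mouth (a point): point on the bowl's axis 50 mm above its underside, in its mouth
- potato0: small new potato, egg-shaped solid of revolution, 41 mm long (own x), 32 mm thick, about 20 g, hard and slippery; origin: its centre
- potato1: small new potato, egg-shaped solid of revolution, 41 mm long (own x), 32 mm thick, about 20 g, hard and slippery; origin: its centre
- potato2: small new potato, egg-shaped solid of revolution, 41 mm long (own x), 32 mm thick, about 20 g, hard and slippery; origin: its centre
- potato3: small new potato, egg-shaped solid of revolution, 41 mm long (own x), 32 mm thick, about 20 g, hard and slippery; origin: its centre
- potato4: small new potato, egg-shaped solid of revolution, 41 mm long (own x), 32 mm thick, about 20 g, hard and slippery; origin: its centre
- mill: bystander: turned dark wooden pepper mill, 52 mm wide, 145 mm tall; origin: centre of the underside
- sauce_bottle: bystander: clear bottle with white cap, 52 mm wide, 150 mm tall; origin: centre of the underside
- jar: bystander: amber spice jar, 54 mm wide, 100 mm tall; origin: centre of the underside
- oil: bystander: green glass oil bottle, 54 mm wide, 190 mm tall; origin: centre of the underside
- dishes: bystander: stack of small white sauce dishes, 90 mm wide, 60 mm high; origin: centre of the underside
- spatula: bystander: spatula lying flat, 240 mm long, origin under its middle
Things that resemble listed ones, but are neither listed nor needed, are in the scene too. What is shaped like the scoop but pink is not meant.

How it is judged (in metres and radians):
On the way:
1. at least one potato lies in the scoop, lifted above the pan (height (world z) of scoop above 0.075 m and ((x of potato0 in the frame of scoop between -0.055 and 0.055 m and y of potato0 in the frame of scoop between -0.067 and 0.067 m and z of potato0 in the frame of scoop between 0.005 and 0.065 m) or (x of potato1 in the frame of scoop between -0.055 and 0.055 m and y of potato1 in the frame of scoop between -0.067 and 0.067 m and z of potato1 in the frame of scoop between 0.005 and 0.065 m) or (x of potato2 in the frame of scoop between -0.055 and 0.055 m and y of potato2 in the frame of scoop between -0.067 and 0.067 m and z of potato2 in the frame of scoop between 0.005 and 0.065 m) or (x of potato3 in the frame of scoop between -0.055 and 0.055 m and y of potato3 in the frame of scoop between -0.067 and 0.067 m and z of potato3 in the frame of scoop between 0.005 and 0.065 m) or (x of potato4 in the frame of scoop between -0.055 and 0.055 m and y of potato4 in the frame of scoop between -0.067 and 0.067 m and z of potato4 in the frame of scoop between 0.005 and 0.065 m))), for 0.2 s.
At the end, for the whole second after the job is handed in: At least four potatoes in the bowl (centre within 80 mm of the point 50 mm up its axis), a fifth there or in the pan; scoop level (0.06 rad) on the tray floor, its origin within 60 mm of the tray centre both ways and under 10 mm above the tray underside; bowl upright; all at rest ((distance between each of potato1, potato2, potato3, potato4 and bowl_mouth below 0.08 m or distance between each of potato0, potato2, potato3, potato4 and bowl_mouth below 0.08 m or distance between each of potato0, potato1, potato3, potato4 and bowl_mouth below 0.08 m or distance between each of potato0, potato1, potato2, potato4 and bowl_mouth below 0.08 m or distance between each of potato0, potato1, potato2, potato3 and bowl_mouth below 0.08 m) and (distance between potato0 and bowl_mouth below 0.08 m or (x of potato0 in the frame of pan between -0.156 and 0.156 m and y of potato0 in the frame of pan between -0.073 and 0.073 m and z of potato0 in the frame of pan below 0.065 m)) and (distance between potato1 and bowl_mouth below 0.08 m or (x of potato1 in the frame of pan between -0.156 and 0.156 m and y of potato1 in the frame of pan between -0.073 and 0.073 m and z of potato1 in the frame of pan below 0.065 m)) and (distance between potato2 and bowl_mouth below 0.08 m or (x of potato2 in the frame of pan between -0.156 and 0.156 m and y of potato2 in the frame of pan between -0.073 and 0.073 m and z of potato2 in the frame of pan below 0.065 m)) and (distance between potato3 and bowl_mouth below 0.08 m or (x of potato3 in the frame of pan between -0.156 and 0.156 m and y of potato3 in the frame of pan between -0.073 and 0.073 m and z of potato3 in the frame of pan below 0.065 m)) and (distance between potato4 and bowl_mouth below 0.08 m or (x of potato4 in the frame of pan between -0.156 and 0.156 m and y of potato4 in the frame of pan between -0.073 and 0.073 m and z of potato4 in the frame of pan below 0.065 m)) and linear speed of each of potato0, potato1, potato2, potato3, potato4, scoop, bowl below 0.02 m/s and angle between scoop's own z axis and vertical below 0.06 rad and z of scoop in the frame of tray between 0 and 0.01 m and x of scoop in the frame of tray between -0.06 and 0.06 m and y of scoop in the frame of tray between -0.06 and 0.06 m and angle between bowl's own z axis and vertical below 0.1 rad); the robot touches nothing.
It fails at once if the gripper touches a potato (contact force between the fingers and potato0 above 1 N or contact force between the fingers and potato1 above 1 N or contact force between the fingers and potato2 above 1 N or contact force between the fingers and potato3 above 1 N or contact force between the fingers and potato4 above 1 N).
It fails at once if a potato is dropped from high or flung (faster than 2 m/s) (linear speed of any of potato0, potato1, potato2, potato3, potato4 above 2 m/s).
It fails at once if the bowl is pushed more than 40 mm or tipped (distance of bowl from where it was at the start of the episode above 0.04 m or angle between bowl's own z axis and vertical above 0.5 rad).
It fails at once if a bystander is moved more than 30 mm (distance of any of mill, sauce_bottle, jar, oil, dishes, spatula from where it was at the start of the episode above 0.03 m).
It also fails if it takes over 72 s, if anything falls off the work surface, if the arm or the gripper's body presses on something with over 40 N, if the wrist force passes 120 N, or if a joint passes its speed limit or range.

## Robot

A 6-joint arm with a two-finger parallel gripper is mounted at the origin on the work surface. World frame = base frame: x ahead of the robot, y to its left, z up, the work surface at z = 0. Lengths are in mm, angles in degrees, forces in N, time in s.
With the tool pointing down it reaches from about 350 to 850 mm from the base axis. Payload 8.1 kg.
Tool frame: the origin (TCP) lies midway between the tips of the shut fingers; the grasp point (between the pads) lies 19 mm behind it (r.pinch_z is the distance from the TCP to the grasp point, in mm); z points along the fingers, y is the line along which they close (so a half turn about z gives the same grasp; the last joint's range is limited). The gripper opens to 85 mm and grips with 20 to 120 N. Pads are 22 mm wide; open, the fingers measure 114 mm over their backs; the gripper's body (76 mm by 85 mm) begins 54 mm behind the grasp point. The pads swing forward as they close: fully open they stand 13 mm farther back than shut.
Start: joints at [-73.247, 7.471, 85.268, -0, 87.261, -4.893], TCP at [221.346, -557.684, 231.292] pointing down, gripper open.
Joint ranges: [-169.43, 169.43], [-51.17, 129.36], [1.28, 143.12], [-76.62, 256.62], [0, 156.53], [-152.29, 152.29]. Speed limits (degrees/s): [136.94, 136.94, 159.86, 180, 180, 180].

## Interface

Orientations are given as [roll, pitch, yaw] about the fixed x, y, z axes, in that order (R = Rz(yaw) Ry(pitch) Rx(roll)).
In Python, from bench import r gives the robot as it stands.
- The arm moves only by the shell command python3 -m jog 'ROWS' [OPENING] [FORCE]. ROWS is JSON, one flat list of numbers, 6 for each row, row after row: the shift along the tool's x, y, z in m, then the turn, a rotation vector about the tool's x, y, z in rad. A call has 1 to 8 rows; each row is the pose to reach, as a shift and turn from the pose commanded when the call began, along the tool's axes at that moment; what a row does not reach only later rows make up. A row lasts 1/8 s, in which the tool goes at most 62.5 mm and 10.7 degrees, less where a joint would pass 70% of its speed; a pose out of reach is approached as far as the arm can. A call with a gripper value outside its range is refused whole. OPENING is the opening, from -1 (shut) to 1 (fully open), set as the call begins (- or left out, the last holds). The fingers move at their own pace and stop on an object; FORCE is the grip in N (left out, the last holds). Time passes only in rows, so rows that repeat a pose let the fingers close. It gives the time, the measured TCP pose, the force, the opening and the grip force at its end, in the units of the state.
- r.sense(): the state, without advancing time (a new reading comes with each control period).
- r.snapshot(name): name is "side" or "top"; returns a dict with "pixels" (384x512x3 uint8, red, green, blue), "range_z" (384x512 float32, mm along the optical axis (not along the pixel's ray), 0 where there is no reading), "K" (3x3 intrinsics, pixels), "rvec" (rotation vector, rad) and "tvec" (3), from world to camera coordinates, as OpenCV has them. Camera axes: x right, y down, z forward; pixel columns grow to the right and rows downward; lengths in mm; the calibration is good to about 2 mm. A picture is of the moment at which its call begins.
- r.hand_in(): hands the job in; it is judged then, once.
Trained networks look in a picture, given as the dict that the camera call returned (one of the last four; its "shot" number tells which), for a name from the list of things; names that differ only in an ending like _2 or _b are one class to them, and where a whole thing is asked for, a point or a joint stands for the part that bears it (a point fixed in the world has none). Each returns a list of dicts, best first, with "score" (0 to 1); they miss things now and then, are a little off and sometimes report something else, mostly with a low value. They report only what shows in the picture. A call takes as long as a camera call. They do not tell look-alikes from the thing itself.
- r.look_for(picture, target): "bbox" ([left, top, right, bottom] in pixels, round what is visible of it).
- r.outline_of(picture, target): "region" (384x512 bool, what is visible of it) and "bbox" ([left, top, right, bottom] in pixels, round what is visible of it).
The state is a dict: "time": time; "joint_pos": joint angles; "qd": joint speeds; "joint_efforts": joint torques, N m; "tool_pos": TCP position; "tcp_rot": TCP orientation; "ft_force": force on the tool from outside, world axes, zero at the start; "wrist_torque": the same for the moment, N m; "finger_gap": finger opening in mm; "grip_force": force on a finger pad.
Only numpy, scipy, OpenCV 4.12 (cv2) and the standard library are available. Lean on these libraries where they do the work, as an engineer would, in place of code of your own. Each camera call takes 0.05 s, during which the arm holds its last target. There are 200 camera calls.

## Working session

There is one attempt and no reset: what is moved stays moved. The work goes in short steps, Python scripts to look and compute and a shell command to move; the robot and the scene stay as the last step left them, time stands still between calls to the robot, and variables do not carry over. Pictures are saved under pics/ and viewed, at most 11 in all, crops included, and the job is handed in when it is done.

```bash
ls; mkdir -p pics; python3 - <<'E'
from bench import r
import cv2,numpy as np,pickle
for n in("side","top"):
    s=r.snapshot(n); cv2.imwrite(f"pics/{n}0.png",s["pixels"][:,:,::-1]); pickle.dump(s,open(n+"0.pkl","wb"))
    print(n,np.round(s["K"],1).tolist(),(-cv2.Rodrigues(s["rvec"])[0].T@np.array(s["tvec"]).ravel()).round(0))
    for t in ("scoop","pan","tray","bowl","potato0","spatula","dishes","mill"):
        print(t,[(np.round(d["bbox"]).astype(int).tolist(),round(d["score"],2)) for d in r.look_for(s,t)][:6])
print(r.sense())
E
```

```text
pics
side [[430.9, 0.0, 257.8], [0.0, 430.9, 183.1], [0.0, 0.0, 1.0]] [ 101. 1094. 1392.]
scoop [([261, 124, 294, 151], 0.66), ([304, 159, 335, 191], 0.66)]
pan [([198, 168, 280, 216], 0.9), ([215, 176, 218, 183], 0.37)]
tray [([251, 125, 298, 161], 0.91), ([186, 234, 244, 287], 0.56)]
bowl [([193, 235, 247, 286], 0.56)]
potato0 [([202, 202, 219, 231], 0.47), ([217, 186, 227, 195], 0.42), ([214, 177, 219, 186], 0.41)]
spatula [([278, 110, 324, 127], 0.52)]
dishes [([197, 306, 226, 337], 0.67)]
mill [([247, 214, 268, 242], 0.81), ([234, 182, 240, 190], 0.34), ([271, 145, 289, 176], 0.26), ([260, 125, 297, 152], 0.23)]
top [[488.6, 0.0, 259.5], [0.0, 488.6, 191.9], [0.0, 0.0, 1.0]] [ 167.   -2. 1937.]
scoop [([303, 229, 342, 273], 0.9), ([335, 168, 370, 204], 0.82), ([240, 135, 288, 217], 0.61)]
pan [([239, 135, 286, 216], 0.92), ([298, 151, 315, 170], 0.56)]
tray [([322, 156, 374, 209], 0.93), ([238, 132, 289, 216], 0.34)]
bowl [([149, 162, 202, 212], 0.72)]
potato0 [([256, 155, 264, 162], 0.61), ([266, 141, 272, 151], 0.53), ([249, 147, 255, 152], 0.44)]
spatula [([395, 174, 415, 233], 0.96)]
dishes [([106, 193, 136, 217], 0.88), ([247, 151, 254, 154], 0.26)]
mill [([213, 198, 225, 214], 0.75)]
{'time': 0.9, 'joint_pos': array([-7.32459371e+01,  7.47034919e+00,  8.52668370e+01,  8.57550084e-04,
        8.72604049e+01, -4.89369883e+00]), 'qd': array([-0.05092631, -0.01769306,  0.12882073, -0.0240225 , -0.05244157,
       -0.02735945]), 'joint_efforts': array([ 6.79713139e-04, -5.69309700e+01, -5.00869846e+01, -4.61811378e-04,
        8.20146579e-04,  1.53976868e-05]), 'tool_pos': array([ 221.36482717, -557.69206743,  231.30998797]), 'tcp_rot': array([ 1.79997527e+02, -6.47944848e-04,  2.16477208e+01]), 'ft_force': array([-0.06486412, -0.43460657,  0.13560836]), 'wrist_torque': array([ 0.01272606,  0.04323501, -0.01126464]), 'grip_force': 0.0, 'finger_gap': 85.3427594107758}
```

View pics/top0.png

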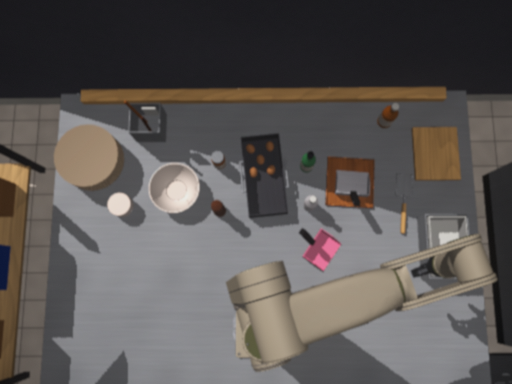

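View pics/side0.png

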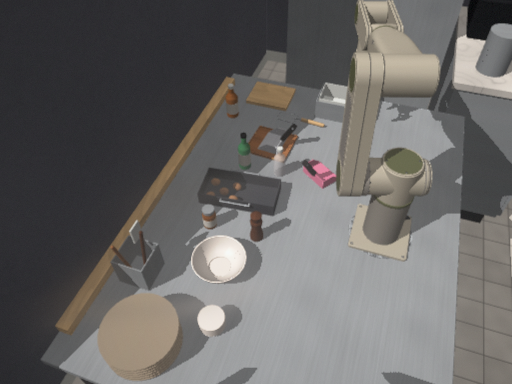

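The top view shows the pan at about (265,175) with five potatoes in its upper half, and the tray at (350,182) with the scoop, whose handle points down to (355,198). The bowl is at (175,188), with the mill (218,208) and jar (218,158) between it and the pan. The oil is at (307,160) and the sauce bottle at (310,200). The side view agrees, and the pink scoop look-alike is at (320,250) in the top view.

```bash
cat > h.py <<'E'
import numpy as np,cv2,pickle
from scipy.spatial.transform import Rotation as R
def cloud(s):
    K=s["K"];Z=s["range_z"].astype(float);v,u=np.mgrid[:384,:512]
    P=np.stack([(u-K[0,2])/K[0,0]*Z,(v-K[1,2])/K[1,1]*Z,Z],-1)
    Rm=cv2.Rodrigues(np.array(s["rvec"]))[0]
    W=(P-np.array(s["tvec"]).ravel())@Rm
    W[Z<=0]=np.nan
    return W
def proj(s,p):
    return cv2.projectPoints(np.array(p,float).reshape(-1,1,3),np.array(s["rvec"]),np.array(s["tvec"]),s["K"],None)[0][:,0]
E
python3 - <<'E'
from bench import r
from h import *
S={n:r.snapshot(n) for n in("top","side")}
for n,s in S.items():
    W=cloud(s); pickle.dump(s,open(n+".pkl","wb"))
    for t in ("pan","tray","bowl","scoop","mill","jar","sauce_bottle","oil","dishes","spatula"):
        for d in r.outline_of(s,t)[:2]:
            if d["score"]<.4: continue
            p=W[d["region"]]; p=p[~np.isnan(p[:,0])]
            if len(p)<8: continue
            q=p if t not in("pan","tray","scoop") else p
            rect=cv2.minAreaRect(q[:,:2].astype(np.float32))
            print(n,t,round(d["score"],2),len(p),"lo",np.percentile(p,3,0).round(),"hi",np.percentile(p,97,0).round(),"rect",np.round(rect[0]),np.round(rect[1]),round(rect[2],1))
s=S["top"]
im=cv2.resize(s["pixels"][120:230,140:400],None,fx=3,fy=3,interpolation=cv2.INTER_CUBIC)
cv2.imwrite("pics/c1.png",im[:,:,::-1])
s=S["side"]
im=cv2.resize(s["pixels"][110:230,185:315],None,fx=5,fy=5,interpolation=cv2.INTER_CUBIC)
cv2.imwrite("pics/c2.png",im[:,:,::-1])
E
```

```text
top pan 0.79 3232 lo [433. -89.  -6.] hi [745.  80.  61.] rect [599.  -5.] [348. 193.] 6.1
top tray 0.8 1384 lo [ 468. -442.   -5.] hi [ 661. -258.   17.] rect [ 557. -349.] [192. 215.] 85.9
top tray 0.5 79 lo [638.  -1.  -2.] hi [678.  27.  41.] rect [660.  11.] [33. 46.] 86.0
top bowl 0.88 1980 lo [452. 266.   0.] hi [623. 439.  68.] rect [535. 359.] [194. 213.] 1.5
top scoop 0.88 983 lo [ 231. -284.   -7.] hi [ 358. -148.  138.] rect [ 310. -201.] [161. 132.] 55.9
top scoop 0.82 906 lo [ 460. -418.   -3.] hi [ 604. -291.  143.] rect [ 528. -353.] [133. 164.] 84.8
top mill 0.52 163 lo [431. 153.  33.] hi [471. 191. 145.] rect [461. 170.] [43. 64.] 72.0
top jar 0.63 211 lo [622. 152.   7.] hi [666. 200. 109.] rect [646. 176.] [51. 57.] 22.4
top sauce_bottle 0.68 183 lo [ 447. -202.   14.] hi [ 490. -159.  153.] rect [ 469. -182.] [49. 46.] 41.7
top oil 0.62 238 lo [ 605. -197.   26.] hi [ 644. -150.  194.] rect [ 628. -174.] [51. 48.] 62.5
top dishes 0.55 1864 lo [457. 272.   0.] hi [622. 436.  66.] rect [538. 352.] [190. 190.] 1.1
top spatula 0.6 550 lo [ 370. -600.   -6.] hi [ 589
[... 531 characters left out ...]
5.] 80.0
side scoop 0.67 550 lo [ 237. -281.   -2.] hi [ 358. -138.  138.] rect [ 313. -198.] [163. 137.] 55.8
side mill 0.62 367 lo [431. 149.   1.] hi [480. 202. 143.] rect [467. 147.] [ 52. 123.] 19.1
side jar 0.69 302 lo [624. 166.   8.] hi [669. 207. 104.] rect [653. 185.] [63. 52.] 14.4
side sauce_bottle 0.55 262 lo [ 450. -186.   12.] hi [ 496. -154.  151.] rect [ 493. -229.] [ 48. 164.] 20.1
side oil 0.69 333 lo [ 608. -179.   15.] hi [ 652. -144.  189.] rect [ 654. -234.] [ 53. 192.] 18.6
side dishes 0.63 735 lo [431. 526.  14.] hi [512. 609.  65.] rect [476. 551.] [ 88. 121.] 9.0
side spatula 0.53 216 lo [ 375. -599.   -3.] hi [ 592. -535.   22.] rect [ 483. -553.] [ 73. 240.] 80.6
```

View pics/c1.png

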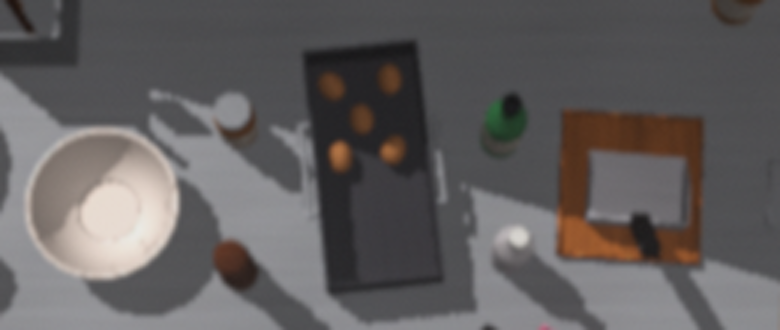

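View pics/c2.png

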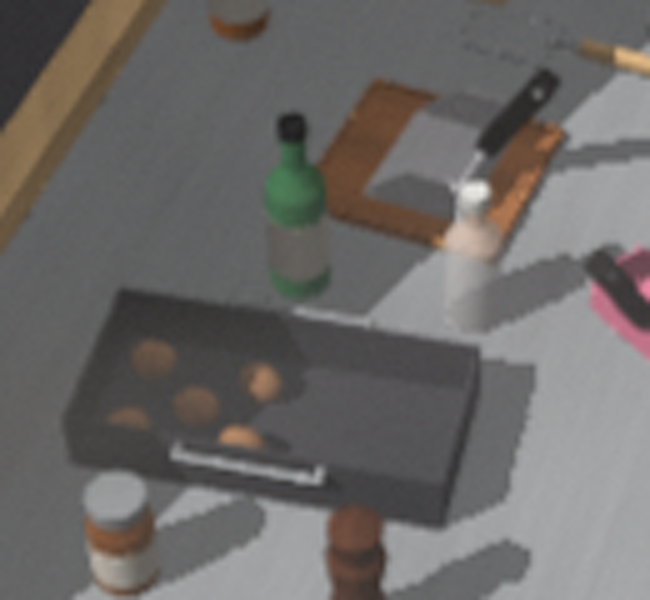

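The crops show the pan rim corners at c1 (305,50), (417,41), (441,281), (328,292) and the potatoes in its far half. The scoop stands upright in the tray, mouth away from the robot and handle leaning towards it. Next I'll fit models to the point clouds.

```bash
cat > fit.py <<'E'
from h import *
from scipy.spatial import cKDTree
from scipy.optimize import least_squares
def box(x0,x1,y0,y1,z0,z1,d=3):
    g=[np.linspace(a,b,max(2,int(abs(b-a)/d)+1)) for a,b in((x0,x1),(y0,y1),(z0,z1))]
    return np.stack(np.meshgrid(*g,indexing="ij"),-1).reshape(-1,3)
def scoop():
    f=box(-50,50,-65,65,0,2);b=box(-50,-47,-65,65,0,45)
    sd=np.vstack([box(-50,50,y0,y0+3,0,45) for y0 in(-65,62)])
    sd=sd[sd[:,2]<=np.interp(sd[:,0],[5,50],[45,10])]
    h=box(-11,11,-12,12,0,115);c,s=np.cos(np.pi/6),.5
    h=np.stack([-48+h[:,0]*c-h[:,2]*s,h[:,1],42+h[:,0]*s+h[:,2]*c],-1)
    return np.vstack([f,b,sd,h])
def pan(L=160,W=77,H=60):
    return np.vstack([box(-L,L,-W,W,0,4),box(-L,-L+4,-W,W,0,H),box(L-4,L,-W,W,0,H),box(-L,L,-W,-W+4,0,H),box(-L,L,W-4,W,0,H)])
def fit(M,P,x0):
    T=cKDTree(M)
    def res(x):
        c,s=np.cos(x[2]),np.sin(x[2]);q=P-[x[0],x[1],x[3]]
        return T.query(np.stack([c*q[:,0]+s*q[:,1],-s*q[:,0]+c*q[:,1],q[:,2]],-1))[0]
    o=least_squares(res,x0,loss="soft_l1",f_scale=3,diff_step=1e-4,x_scale=[10,10,.1,5])
    o2=least_squares(res,o.x+[2,-2,.03,1],loss="soft_l1",f_scale=3,diff_step=1e-3,x_scale=[10,10,.1,5])
    o=min(o,o2,key=lambda a:a.cost)
    return o.x,np.median(np.abs(res(o.x)))
E
python3 - <<'E'
from fit import *
S={n:pickle.load(open(n+".pkl","rb")) for n in("top","side")}
C={n:cloud(s) for n,s in S.items()}
def sel(n,lo,hi):
    p=C[n].reshape(-1,3);p=p[~np.isnan(p[:,0])];return p[((p>lo)&(p<hi)).all(1)]
print("floor z",[np.median(sel(n,[300,-50,-30],[380,250,30])[:,2]).round(1) for n in C])
sc=lambda x:(x[:2].round(1),"yaw",np.degrees(x[2]).round(2),"z",x[3].round(1))
for n in (["top"],["side"],["top","side"]):
    P=np.vstack([sel(k,[400,-110,8],[770,100,80]) for k in n]); x,m=fit(pan(),P,[590,-4,.07,0]);print(n,"pan",*sc(x),m.round(1))
    P=np.vstack([sel(k,[440,-470,19],[640,-230,170]) for k in n]); x,m=fit(scoop(),P,[555,-350,-.08,4]);print(n,"scoop",*sc(x),m.round(1))
    P=np.vstack([sel(k,[445,-470,6],[680,-230,16]) for k in n]); x,m=fit(np.vstack([pan(100,95,12),]),P,[565,-348,-.08,0]);print(n,"tray",*sc(x),m.round(1))
    P=np.vstack([sel(k,[400,220,58],[680,470,72]) for k in n])
    o=least_squares(lambda q:np.hypot(P[:,0]-q[0],P[:,1]-q[1])-97,[538,355],loss="soft_l1");print("bowl",o.x.round(1))
s=S["top"];Rm=cv2.Rodrigues(np.array(s["rvec"]))[0];c=-Rm.T@np.array(s["tvec"]).ravel()
def bp(u,v,z,):
    d=Rm.T@np.linalg.inv(s["K"])@[u,v,1];return (c+d*(z-c[2])/d[2])[:2].round()
for z,pts in((60,[(305,50),(417,41),(441,281),(328,292)]),(12,[(562,110),(703,118),(702,266),(558,258)]),(20,[(332,86),(390,79),(361,119),(341,156),(393,150)])):
    print(z,[bp(140+u/3,120+v/3,z).tolist() for u,v in pts])
E
```

```text
floor z [np.float64(0.1), np.float64(0.5)]
['top'] pan [587.4  -3.5] yaw 4.39 z 12.9 2.9
['top'] scoop [ 557.2 -355.4] yaw -6.34 z 14.2 1.5
['top'] tray [ 562.3 -350.7] yaw -2.9 z 7.8 1.7
bowl [534.9 348.5]
['side'] pan [ 5.901e+02 -4.000e-01] yaw 5.71 z 12.8 2.0
['side'] scoop [ 559.5 -352.7] yaw -5.47 z 9.3 1.7
['side'] tray [ 565.7 -346.3] yaw -4.66 z 7.5 1.6
bowl [535.9 352.2]
['top', 'side'] pan [587.8  -1. ] yaw 5.41 z 12.9 2.3
['top', 'side'] scoop [ 557.7 -353.4] yaw -6.18 z 12.2 1.6
['top', 'side'] tray [ 563.1 -349.5] yaw -3.9 z 7.7 1.7
bowl [535.4 350.6]
60 [[738.0, 83.0], [750.0, -66.0], [427.0, -93.0], [414.0, 53.0]]
12 [[666.0, -262.0], [653.0, -452.0], [452.0, -441.0], [464.0, -251.0]]
20 [[700.0, 48.0], [709.0, -30.0], [653.0, 9.0], [603.0, 36.0], [610.0, -33.0]]
```

```bash
cat > plan.py <<'E'
from h import *
from bench import r
# scoop->tool nominal: tool x=(.866,0,.5) y=-y z=(.5,0,-.866), TCP 19 mm past grip
RST=np.array([[.8660254,0,.5],[0,-1,0],[.5,0,-.8660254]]).T
RST=np.column_stack([[.8660254,0,.5],[0,-1,0],[.5,0,-.8660254]])
TST=np.eye(4);TST[:3,:3]=RST;TST[:3,3]=np.array([-90.5,0,115.6])+19*RST[:,2]
def T(p,Rm):
    M=np.eye(4);M[:3,:3]=Rm;M[:3,3]=p;return M
def scoopT(p,yaw,pitch=0,ref=(0,0,0)):
    Rm=R.from_euler("xyz",[0,pitch,yaw],degrees=True).as_matrix()
    return T(np.array(p)-Rm@np.array(ref),Rm)
def cur():
    s=r.sense();return T(s["tool_pos"],R.from_euler("xyz",s["tcp_rot"],degrees=True).as_matrix())
def delta(A,B):
    D=np.linalg.inv(A)@B
    return D[:3,3]/1000,R.from_matrix(D[:3,:3]).as_rotvec()
def show(B,A=None,lab=""):
    d,w=delta(cur() if A is None else A,B)
    n=max(np.linalg.norm(d)/.0625,np.linalg.norm(w)/.1868)
    print(lab,np.round(d,4).tolist(),np.round(w,3).tolist(),"rows>=%.1f"%n)
E
python3 - <<'E'
from fit import *
import fit
from plan import *
S={n:pickle.load(open(n+".pkl","rb")) for n in("top","side")}
C={n:cloud(s) for n,s in S.items()}
def sel(n,lo,hi):
    p=C[n].reshape(-1,3);p=p[~np.isnan(p[:,0])];return p[((p>lo)&(p<hi)).all(1)]
Tm=cKDTree(scoop())
for ns in (["top"],["side"],["top","side"]):
    P=np.vstack([sel(k,[440,-470,22],[640,-230,170]) for k in ns])
    def res(x):
        c,s=np.cos(x[2]),np.sin(x[2]);q=P-[x[0],x[1],4]
        return Tm.query(np.stack([c*q[:,0]+s*q[:,1],-s*q[:,0]+c*q[:,1],q[:,2]],-1))[0]
    o=least_squares(res,[557,-353,-.1],loss="soft_l1",f_scale=3,diff_step=1e-3,x_scale=[10,10,.1])
    print(o.x[:2].round(1),np.degrees(o.x[2]).round(1))
    h=P[P[:,2]>70]; print("handle centroid",h.mean(0).round(1))
a,z=o.x,4
B=scoopT([a[0],a[1],4],np.degrees(a[2]))@TST
pre=B.copy();pre[:3,3]-=120*B[:3,2]
print(B[:3,3].round(),pre[:3,3].round())
show(pre,lab="pre");show(B,pre,"grasp")
E
```

```text
[ 558.9 -355.1] -5.6
handle centroid [ 474.5 -346.   121.4]
[ 559.7 -352.9] -5.6
handle centroid [ 476.1 -338.5  114.9]
[ 559.2 -353.4] -5.7
handle centroid [ 475.2 -342.4  118.4]
[ 479. -345.  103.] [ 419. -339.  207.]
pre [0.2641, -0.13, 0.0242] [-0.125, 0.514, 0.466] rows>=4.7
grasp [0.0, 0.0, 0.12] [-0.0, 0.0, -0.0] rows>=1.9
```

```bash
python3 -m jog '[0.264,-0.13,0.024,-0.125,0.514,0.466,0.264,-0.13,0.024,-0.125,0.514,0.466,0.264,-0.13,0.024,-0.125,0.514,0.466,0.264,-0.13,0.024,-0.125,0.514,0.466,0.264,-0.13,0.024,-0.125,0.514,0.466,0.264,-0.13,0.024,-0.125,0.514,0.466,0.264,-0.13,0.024,-0.125,0.514,0.466,0.264,-0.13,0.024,-0.125,0.514,0.466]' 1 100
python3 - <<'E'
from plan import *
B=scoopT([559.2,-353.4,4],-5.7)@TST
pre=B.copy();pre[:3,3]-=120*B[:3,2]
show(pre,lab="pre");show(B,lab="grasp");print(r.sense()["joint_pos"].round())
E
```

```text
time: 3.0
tool_pos: [418.4, -340.7, 207.8]
tcp_rot: [179.9, -30.0, -5.7]
ft_force: [1.0, 0.5, 0.2]
finger_gap: 85.7
grip_force: 0.0
pre [-0.0, -0.0014, 0.0008] [0.001, -0.001, -0.0] rows>=0.0
grasp [-0.0001, -0.0015, 0.1208] [0.001, -0.001, -0.0] rows>=1.9
[-61. -23. 121.  27.  67.  27.]
```

```bash
python3 -m jog '[0,-0.001,0.04,0,0,0,0,-0.001,0.08,0,0,0,0,-0.001,0.12,0,0,0,0,-0.001,0.12,0,0,0,0,-0.001,0.12,0,0,0]' && python3 -m jog '[0,0,0,0,0,0,0,0,0,0,0,0,0,0,0,0,0,0,0,0,0,0,0,0,0,0,0,0,0,0,0,0,0,0,0,0]' -1 110
python3 - <<'E'
from plan import *
A=cur();print(r.sense()["tool_pos"].round(1),r.sense()["ft_force"])
up=A.copy();up[2,3]+=120
show(up,lab="up")
E
```

```text
time: 3.62
tool_pos: [478.4, -345.5, 104.4]
tcp_rot: [180.0, -30.0, -5.7]
ft_force: [0.1, -0.6, -0.2]
finger_gap: 85.3
grip_force: 0.0
time: 4.38
tool_pos: [479.0, -345.0, 104.4]
tcp_rot: [179.9, -30.1, -5.6]
ft_force: [-4.2, 1.5, 6.7]
finger_gap: 23.0
grip_force: 108.3
[ 479.  -345.   104.4] [-4.18542482  1.52220839  6.68420706]
up [0.0602, 0.0002, -0.1038] [-0.0, 0.0, 0.0] rows>=1.9
```

```bash
python3 -m jog '[0.01,0,-0.017,0,0,0,0.03,0,-0.052,0,0,0,0.06,0,-0.104,0,0,0,0.085,0,-0.147,0,0,0,0.108,0,-0.186,0,0,0,0.108,0,-0.186,0,0,0,0.108,0,-0.186,0,0,0]'
python3 - <<'E'
from plan import *
from fit import *
A=cur();E=A@np.linalg.inv(TST);print("expected scoop",E[:3,3].round(1))
allp=[]
for n in("top","side"):
    s=r.snapshot(n);cv2.imwrite(f"pics/{n}1.png",s["pixels"][:,:,::-1])
    p=cloud(s).reshape(-1,3);p=p[~np.isnan(p[:,0])]
    q=(p-E[:3,3])@E[:3,:3]
    q=q[(abs(q[:,0]+20)<95)&(abs(q[:,1])<85)&(q[:,2]>-20)&(q[:,2]<100)];allp.append(q);print(n,len(q),q.min(0).round(),q.max(0).round())
def model(): 
    M=scoop();return M
Tm=cKDTree(model())
for nm,P in(("top",allp[0]),("side",allp[1]),("both",np.vstack(allp))):
    P=P[P[:,2]<100]
    def res(x):
        return Tm.query((P-x[:3])@R.from_rotvec([0,x[3],x[4]]).as_matrix())[0]
    o=least_squares(res,[0,0,0,0,0],loss="soft_l1",f_scale=3,diff_step=1e-3,x_scale=[10,10,10,.1,.1])
    print(nm,o.x[:3].round(1),np.degrees(o.x[3:]).round(2),np.median(res(o.x)).round(2))
E
```

```text
time: 5.25
tool_pos: [478.5, -344.0, 316.7]
tcp_rot: [-179.9, -29.9, -5.7]
ft_force: [0.8, 0.3, -2.7]
finger_gap: 22.6
grip_force: 108.2
expected scoop [ 559.  -351.8  217.4]
top 1030 [-69. -68. -15.] [51. 65. 99.]
side 553 [-90. -70. -13.] [53. 73. 99.]
top [-0.6 -1.4 -0.4] [ 0.89 -0.68] 1.8
side [-0.9  2.  -0.2] [ 0.16 -1.14] 1.72
both [-0.6  1.4 -0.4] [ 0.6  -0.72] 1.79
```

```bash
cat >> plan.py <<'E'
PAN=np.array([586.,-2,0]);PY=5.2
def panw(x,y,z): return PAN+R.from_euler("z",PY,degrees=True).apply([x,y,z])
E
python3 - <<'E'
from plan import *
from fit import *
allp=[]
for n in("top","side"):
    p=cloud(pickle.load(open(n+".pkl","rb"))).reshape(-1,3);p=p[~np.isnan(p[:,0])]
    allp.append(p[((p>[400,-100,25])&(p<[770,100,80])).all(1)])
Tm=cKDTree(pan())
for nm,P in(("top",allp[0]),("side",allp[1]),("both",np.vstack(allp))):
    def res(x):
        return Tm.query((P-[x[0],x[1],0])@R.from_rotvec([0,0,x[2]]).as_matrix())[0]
    o=least_squares(res,[586,-2,.09],loss="soft_l1",f_scale=2,diff_step=1e-3,x_scale=[10,10,.1])
    print(nm,o.x[:2].round(1),np.degrees(o.x[2]).round(2),np.median(res(o.x)).round(2))
B=scoopT(panw(-60,0,215),PY)@TST
C=scoopT(panw(-60,0,80),PY)@TST
show(B,lab="over");show(C,B,"down");print(B[:3,3])
for p in [(700,48),(709,-30),(653,9),(603,36),(610,-33)]: print((R.from_euler("z",-PY,degrees=True).apply(np.array([*p,0])-PAN)).round())
E
```

```text
top [585.2  -5.6] 5.03 5.98
side [586.8  -0.8] 5.67 2.08
both [586.3  -1.4] 5.4 2.37
over [-0.0577, -0.324, -0.0304] [0.092, 0.002, -0.166] rows>=5.3
down [-0.0675, 0.0, 0.1169] [-0.0, 0.0, -0.0] rows>=2.2
[445.5802998  -14.77919381 314.1455174 ]
[118.  39.   0.]
[120. -39.   0.]
[68.  5.  0.]
[20. 36.  0.]
[ 21. -33.   0.]
```

```bash
python3 -m jog '[-0.058,-0.324,-0.03,0.092,0.002,-0.166,-0.058,-0.324,-0.03,0.092,0.002,-0.166,-0.058,-0.324,-0.03,0.092,0.002,-0.166,-0.058,-0.324,-0.03,0.092,0.002,-0.166,-0.058,-0.324,-0.03,0.092,0.002,-0.166,-0.058,-0.324,-0.03,0.092,0.002,-0.166,-0.058,-0.324,-0.03,0.092,0.002,-0.166,-0.058,-0.324,-0.03,0.092,0.002,-0.166]'
python3 - <<'E'
from plan import *
show(scoopT(panw(-60,0,80),PY)@TST,lab="down80")
print(r.sense()["joint_pos"].round())
E
```

```text
time: 6.35
tool_pos: [448.1, -16.2, 314.6]
tcp_rot: [179.8, -29.9, 5.3]
ft_force: [-0.2, -0.7, -2.7]
finger_gap: 22.8
grip_force: 110.1
down80 [-0.0697, -0.002, 0.1162] [0.002, 0.001, 0.001] rows>=2.2
[-18. -51. 126.  11.  77.  67.]
```

```bash
python3 -m jog '[-0.035,-0.002,0.058,0.002,0,0,-0.07,-0.002,0.116,0.002,0,0,-0.07,-0.002,0.116,0.002,0,0,-0.07,-0.002,0.116,0.002,0,0]'
python3 - <<'E'
from plan import *
show(scoopT(panw(-60,0,80),PY)@TST,lab="down80")
show(scoopT(panw(-10,0,15),PY,2,(50,0,0))@TST,lab="down15")
print(r.sense()["joint_pos"].round())
E
```

```text
time: 6.85
tool_pos: [451.0, -16.1, 181.2]
tcp_rot: [179.9, -29.9, 5.2]
ft_force: [0.0, 0.1, -0.9]
finger_gap: 22.3
grip_force: 109.9
down80 [-0.0056, -0.0018, -0.0008] [0.001, 0.003, -0.0] rows>=0.1
down15 [-0.0326, -0.0018, 0.0534] [0.001, -0.032, -0.0] rows>=1.0
[-18. -51. 140.  12.  64.  64.]
```

```bash
python3 - <<'E'
from plan import *
A=cur()
B=scoopT(panw(-8,0,40),PY,20,(50,0,0))@TST
C=scoopT(panw(-8,0,10),PY,20,(50,0,0))@TST
show(B,lab="1");show(C,lab="2"); print(B[:3,3],C[:3,3])
E
```

```text
1 [0.0318, -0.0018, 0.022] [0.001, -0.347, -0.0] rows>=1.9
2 [0.0169, -0.0018, 0.048] [0.001, -0.347, -0.0] rows>=1.9
[489.21002592 -10.80857768 177.97094986] [489.21002592 -10.80857768 147.97094986]
```

```bash
python3 -m jog '[0.016,-0.002,0.011,0.001,-0.174,0,0.032,-0.002,0.022,0.001,-0.347,0,0.032,-0.002,0.022,0.001,-0.347,0,0.024,-0.002,0.035,0.001,-0.347,0,0.017,-0.002,0.048,0.001,-0.347,0,0.017,-0.002,0.048,0.001,-0.347,0,0.017,-0.002,0.048,0.001,-0.347,0]'
python3 - <<'E'
from plan import *
A=cur();print(r.sense()["joint_pos"].round())
L=A@np.linalg.inv(TST)@[50,0,0,1];print("lip",(R.from_euler("z",-PY,degrees=True).apply(L[:3]-PAN)).round(1))
show(scoopT(panw(-8,0,4),PY,20,(50,0,0))@TST,lab="floor")
for n in("top","side"):
    s=r.snapshot(n)
    a,b,c,d=(125,225,215,310) if n=="top" else (150,240,180,300)
    cv2.imwrite(f"pics/{n}2.png",cv2.resize(s["pixels"][a:b,c:d],None,fx=5,fy=5,interpolation=cv2.INTER_CUBIC)[:,:,::-1])
a=cv2.imread("pics/top2.png");b=cv2.imread("pics/side2.png");h=max(a.shape[0],b.shape[0])
m=np.hstack([cv2.copyMakeBorder(i,0,h-i.shape[0],0,0,cv2.BORDER_CONSTANT) for i in(a,b)])
cv2.imwrite("pics/m2.png",cv2.resize(m,(800,int(800*m.shape[0]/m.shape[1]))))
E
```

```text
time: 7.72
tool_pos: [488.7, -9.8, 147.5]
tcp_rot: [180.0, -10.0, 5.3]
ft_force: [0.4, 0.5, -1.8]
finger_gap: 23.1
grip_force: 110.0
[ -9. -17. 118.   3.  70.  75.]
lip [-8.3  1.1  9.6]
floor [-0.0006, 0.001, 0.0055] [-0.0, -0.001, 0.001] rows>=0.1
```

View pics/m2.png

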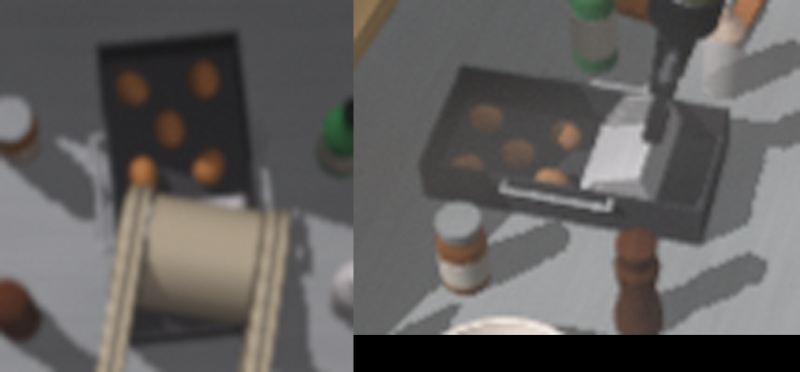

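The picture shows the scoop inside the pan's near part, lip on the floor side just short of the two nearest potatoes. Neither the gripper nor the scoop touches them.

```bash
python3 -m jog '[0,0.001,0.003,0,0,0,-0.001,0.001,0.0055,0,0,0,-0.001,0.001,0.0055,0,0,0]'
python3 - <<'E'
from plan import *
A=cur();f=r.sense();print(f["ft_force"].round(1))
L=A@np.linalg.inv(TST)@[50,0,0,1];l=(R.from_euler("z",-PY,degrees=True).apply(L[:3]-PAN)).round(1);print("lip",l)
for x,p in((0,17),(8,13),(16,9),(24,6),(32,3)):
    show(scoopT(panw(x,0,4.5),PY,p,(50,0,0))@TST,lab=(x,p))
E
```

```text
time: 8.2
tool_pos: [490.3, -10.7, 142.7]
tcp_rot: [180.0, -10.1, 5.3]
ft_force: [-1.5, 0.8, 5.1]
finger_gap: 23.1
grip_force: 111.3
[-1.5  0.8  5.1]
lip [-6.6  0.1  5. ]
(0, 17) [-0.0011, -0.0, 0.005] [0.0, 0.05, 0.002] rows>=0.3
(8, 13) [-0.0034, -0.0, 0.0117] [-0.0, 0.12, 0.002] rows>=0.6
(16, 9) [-0.0052, -0.0, 0.0192] [-0.0, 0.19, 0.002] rows>=1.0
(24, 6) [-0.0044, -0.0, 0.0256] [-0.0, 0.242, 0.002] rows>=1.3
(32, 3) [-0.0033, -0.0, 0.0323] [-0.0, 0.294, 0.002] rows>=1.6
```

```bash
python3 -m jog '[-0.001,0,0.0044,0,0.05,0.002,-0.0032,0,0.011,0,0.12,0.002,-0.005,0,0.0184,0,0.19,0.002,-0.0042,0,0.0248,0,0.242,0.002,-0.0031,0,0.0315,0,0.294,0.002,-0.0031,0,0.0315,0,0.294,0.002]'
cat >> plan.py <<'E'
def lip():
    f=r.sense();A=cur()@np.linalg.inv(TST);L=A@[50,0,0,1]
    print("ft",f["ft_force"].round(1),"lip pan",(R.from_euler("z",-PY,degrees=True).apply(L[:3]-PAN)).round(1),"scoop rpy",R.from_matrix(A[:3,:3]).as_euler("xyz",degrees=True).round(1),"j",f["joint_pos"].round())
E
python3 - <<'E'
from plan import *
lip()
for x in (45,60,75,90,105,120,135,148): show(scoopT(panw(x,0,5.2),PY,2.5,(50,0,0))@TST,lab=x)
E
```

```text
time: 8.95
tool_pos: [492.1, -10.7, 110.7]
tcp_rot: [-180.0, -27.0, 5.1]
ft_force: [1.6, 0.5, 3.1]
finger_gap: 22.8
grip_force: 110.5
ft [1.6 0.5 3.1] lip pan [31.3 -0.3  4.7] scoop rpy [0.  3.  5.1] j [-13. -32. 136.  11.  51.  66.]
45 [0.011, -0.0002, 0.0064] [0.0, 0.009, -0.001] rows>=0.2
60 [0.0244, -0.0002, 0.0132] [0.0, 0.009, -0.001] rows>=0.4
75 [0.0378, -0.0002, 0.02] [0.0, 0.009, -0.001] rows>=0.7
90 [0.0511, -0.0002, 0.0268] [0.0, 0.009, -0.001] rows>=0.9
105 [0.0645, -0.0002, 0.0336] [0.0, 0.009, -0.001] rows>=1.2
120 [0.0779, -0.0003, 0.0404] [0.0, 0.009, -0.001] rows>=1.4
135 [0.0913, -0.0003, 0.0472] [0.0, 0.009, -0.001] rows>=1.6
148 [0.1028, -0.0003, 0.0531] [0.0, 0.009, -0.001] rows>=1.9
```

```bash
python3 -m jog '[0.011,0,0.0064,0,0.009,-0.001,0.0244,0,0.0132,0,0.009,-0.001,0.0378,0,0.02,0,0.009,-0.001,0.0511,0,0.0268,0,0.009,-0.001,0.0645,0,0.0336,0,0.009,-0.001,0.0779,0,0.0404,0,0.009,-0.001,0.0779,0,0.0404,0,0.009,-0.001]'
python3 - <<'E'
from plan import *
lip()
for x in (125,130,135,140,145,150): show(scoopT(panw(x,0,5.0),PY,2.5,(50,0,0))@TST,lab=x)
for n in("top","side"):
    s=r.snapshot(n)
    a,b,c,d=(125,225,215,310) if n=="top" else (150,240,180,300)
    cv2.imwrite(f"pics/{n}2.png",cv2.resize(s["pixels"][a:b,c:d],None,fx=5,fy=5,interpolation=cv2.INTER_CUBIC)[:,:,::-1])
a=cv2.imread("pics/top2.png");b=cv2.imread("pics/side2.png");h=max(a.shape[0],b.shape[0])
m=np.hstack([cv2.copyMakeBorder(i,0,h-i.shape[0],0,0,cv2.BORDER_CONSTANT) for i in(a,b)])
cv2.imwrite("pics/m3.png",cv2.resize(m,(800,int(800*m.shape[0]/m.shape[1]))))
E
```

```text
time: 9.82
tool_pos: [580.0, -2.4, 109.5]
tcp_rot: [180.0, -27.3, 5.3]
ft_force: [1.4, -0.3, 3.0]
finger_gap: 23.1
grip_force: 110.5
ft [ 1.4 -0.3  3. ] lip pan [120.2   0.3   4.3] scoop rpy [-0.   2.7  5.3] j [-10. -14. 124.  10.  44.  70.]
125 [0.0041, 0.0002, 0.0018] [-0.0, 0.003, 0.001] rows>=0.1
130 [0.0085, 0.0002, 0.0041] [-0.0, 0.003, 0.001] rows>=0.2
135 [0.0129, 0.0002, 0.0064] [-0.0, 0.003, 0.001] rows>=0.2
140 [0.0174, 0.0002, 0.0087] [-0.0, 0.003, 0.001] rows>=0.3
145 [0.0218, 0.0002, 0.011] [-0.0, 0.003, 0.001] rows>=0.4
150 [0.0263, 0.0002, 0.0133] [-0.0, 0.003, 0.001] rows>=0.5
```

View pics/m3.png

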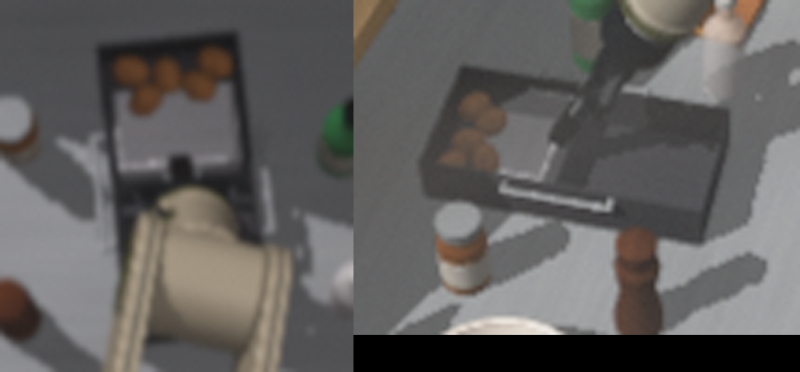

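The top half of the picture shows two potatoes on the scoop's lip and three against the far wall. I'll push on to the wall.

```bash
python3 -m jog '[0.0085,0,0.0041,0,0.003,0.001,0.0129,0,0.0064,0,0.003,0.001,0.0174,0,0.0087,0,0.003,0.001,0.0218,0,0.011,0,0.003,0.001,0.0254,0,0.0128,0,0.003,0.001,0.0254,0,0.0128,0,0.003,0.001]'
python3 - <<'E'
from plan import *
lip()
s=r.snapshot("top")
cv2.imwrite("pics/t4.png",cv2.resize(s["pixels"][125:225,215:310],None,fx=5,fy=5,interpolation=cv2.INTER_CUBIC)[:,:,::-1])
# tilt back about rear edge (x=-50), pulling back 0..; then lift
A=cur()@np.linalg.inv(TST);rear=(A@[-50,0,0,1])[:3];y=R.from_matrix(A[:3,:3]).as_euler("xyz",degrees=True)[2]
d=R.from_euler("z",y,degrees=True).apply([1,0,0])
for p,bx,z in((-3,0,6),(-8,0,7),(-12,-1,8),(-16,-2,10),(-18,-4,30),(-18,-4,60)):
    show(scoopT(np.array([rear[0],rear[1],0])+d*bx+[0,0,z],PY,p,(-50,0,0))@TST,lab=(p,bx,z))
E
```

```text
time: 10.68
tool_pos: [607.0, 0.1, 109.3]
tcp_rot: [-180.0, -27.5, 5.2]
ft_force: [1.4, -0.3, 3.7]
finger_gap: 22.5
grip_force: 110.7
ft [ 1.4 -0.3  3.7] lip pan [147.7   0.2   4.5] scoop rpy [0.  2.5 5.2] j [ -9. -10. 120.   9.  43.  71.]
(-3, 0, 6) [-0.0111, -0.0, 0.0008] [-0.0, 0.096, -0.0] rows>=0.5
(-8, 0, 7) [-0.0197, -0.0, -0.0008] [-0.0, 0.183, -0.0] rows>=1.0
(-12, -1, 8) [-0.0274, -0.0, -0.0022] [-0.0, 0.253, -0.0] rows>=1.4
(-16, -2, 10) [-0.0346, -0.0, -0.004] [-0.0, 0.323, -0.0] rows>=1.7
(-18, -4, 30) [-0.0307, -0.0, -0.0222] [-0.0, 0.358, -0.0] rows>=1.9
(-18, -4, 60) [-0.0169, -0.0001, -0.0488] [-0.0, 0.358, -0.0] rows>=1.9
```

View pics/t4.png

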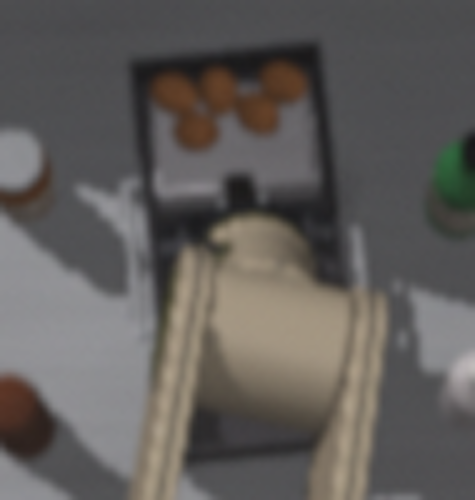

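All five potatoes lie over the scoop floor or at its lip, against the far wall. I'll push a few mm more, tilt back and lift.

```bash
python3 -m jog '[0.0036,0,0.0018,0,0,0,0.0036,0,0.0018,0,0,0,-0.0075,0,0.0024,0,0.096,0,-0.016,0,0.001,0,0.183,0,-0.0245,0,-0.0006,0,0.253,0,-0.032,0,-0.0028,0,0.323,0,-0.033,0,-0.007,0,0.35,0,-0.033,0,-0.007,0,0.35,0]'
python3 - <<'E'
from plan import *
lip()
s=r.snapshot("top")
cv2.imwrite("pics/t5.png",cv2.resize(s["pixels"][125:225,215:310],None,fx=5,fy=5,interpolation=cv2.INTER_CUBIC)[:,:,::-1])
A=cur()@np.linalg.inv(TST);o=A[:3,3];print("scoop",o.round())
for dz in (20,60,100,150,190): show(scoopT(o+[0,0,dz],PY,-18)@TST,lab=dz)
E
```

```text
time: 11.72
tool_pos: [573.7, -2.6, 98.9]
tcp_rot: [-179.8, -47.4, 5.1]
ft_force: [-0.7, -0.1, -3.1]
finger_gap: 23.1
grip_force: 110.0
ft [-0.7 -0.1 -3.1] lip pan [142.3   0.6  43.5] scoop rpy [  0.1 -17.4   5.2] j [-15. -26. 143.  40.  23.  38.]
scoop [679.   8.  27.]
20 [0.0132, -0.0002, -0.0133] [-0.002, 0.012, -0.001] rows>=0.3
60 [0.0426, -0.0003, -0.0404] [-0.002, 0.012, -0.001] rows>=0.9
100 [0.072, -0.0004, -0.0675] [-0.002, 0.012, -0.001] rows>=1.6
150 [0.1087, -0.0005, -0.1014] [-0.002, 0.012, -0.001] rows>=2.4
190 [0.1381, -0.0006, -0.1286] [-0.002, 0.012, -0.001] rows>=3.0
```

View pics/t5.png

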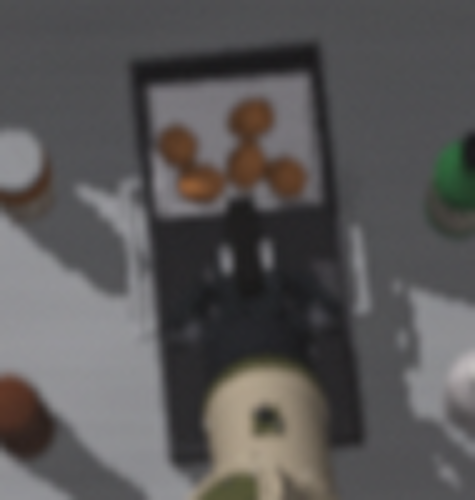

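All five potatoes are in the scoop, settled towards the back. Lifting now.

```bash
python3 -m jog '[0.0066,0,-0.0066,0,0,0,0.0198,0,-0.02,0,0,0,0.0426,0,-0.0404,0,-0.02,0,0.065,0,-0.061,0,-0.04,0,0.087,0,-0.082,0,-0.06,0,0.1087,0,-0.1014,0,-0.08,0,0.131,0,-0.122,0,-0.09,0,0.138,0,-0.129,0,-0.09,0]'
python3 - <<'E'
from plan import *
lip()
A=cur();S=A@np.linalg.inv(TST);print(S[:3,3].round())
# rotate about base axis by d deg, and target scoop over bowl
bowl=np.array([535.5,350.5,0]);az=np.degrees(np.arctan2(bowl[1],bowl[0]));print("az",az)
d=np.array([np.cos(np.radians(az)),np.sin(np.radians(az)),0])
B=scoopT(bowl-35*d+[0,0,200],az,-12,(50,0,0))@TST
C=scoopT(bowl-35*d+[0,0,105],az,-12,(50,0,0))@TST
print(B[:3,3].round(),C[:3,3].round())
n=8
D,w=delta(A,B)
q=R.from_rotvec(w)
a0=np.degrees(np.arctan2(A[1,3],A[0,3]));r0=np.hypot(*A[:2,3]);a1=np.degrees(np.arctan2(B[1,3],B[0,3]));r1=np.hypot(*B[:2,3])
print(a0,r0,a1,r1)
from scipy.spatial.transform import Slerp
sl=Slerp([0,1],R.from_matrix([A[:3,:3],B[:3,:3]]))
for t in np.arange(1,11)/10:
    t=t*t*(3-2*t)
    aa=np.radians(a0+(a1-a0)*t);rr=r0+(r1-r0)*t;z=A[2,3]+(B[2,3]-A[2,3])*t
    M=T([rr*np.cos(aa),rr*np.sin(aa),z],sl(t).as_matrix());show(M,lab=round(t,2))
E
```

```text
time: 12.78
tool_pos: [572.7, -3.1, 289.2]
tcp_rot: [-180.0, -42.3, 5.2]
ft_force: [0.7, -0.3, -3.3]
finger_gap: 22.3
grip_force: 109.9
ft [ 0.7 -0.3 -3.3] lip pan [1.358e+02 1.000e-01 2.203e+02] scoop rpy [  0.  -12.3   5.2] j [-13. -38. 127.  16.  52.  66.]
[673.   6. 210.]
az 33.205889365498834
[382. 250. 270.] [382. 250. 175.]
-0.31212857982682596 572.6840189412364 33.20588936549884 456.2573552166653
0.03 [-0.0022, -0.0096, -0.0012] [0.009, -0.0, -0.01] rows>=0.2
0.1 [-0.0086, -0.0352, -0.0051] [0.034, -0.001, -0.038] rows>=0.6
0.22 [-0.0197, -0.0715, -0.0122] [0.071, -0.001, -0.078] rows>=1.2
0.35 [-0.0354, -0.1132, -0.0229] [0.115, -0.002, -0.128] rows>=1.9
0.5 [-0.055, -0.1553, -0.0368] [0.164, -0.003, -0.181] rows>=2.7
0.65 [-0.0771, -0.1938, -0.0529] [0.213, -0.004, -0.235] rows>=3.4
0.78 [-0.0991, -0.2256, -0.0694] [0.257, -0.004, -0.285] rows>=4.1
0.9 [-0.1183, -0.2493, -0.0839] [0.294, -0.005, -0.325] rows>=4.6
0.97 [-0.1318, -0.264, -0.0942] [0.319, -0.005, -0.353] rows>=5.0
1.0 [-0.1369, -0.2692, -0.0981] [0.328, -0.006, -0.363] rows>=5.1
```

```bash
cat >> plan.py <<'E'
BOWL=np.array([535.5,350.5,0]);AZ=33.2
BD=np.array([np.cos(np.radians(AZ)),np.sin(np.radians(AZ)),0])
def lipb(off,z,pitch): return scoopT(BOWL+off*BD+[0,0,z],AZ,pitch,(50,0,0))@TST
E
python3 - <<'E'
from plan import *
from scipy.spatial.transform import Slerp
A=cur();B=lipb(10,200,-8);print(B[:3,3].round())
a0=np.degrees(np.arctan2(A[1,3],A[0,3]));r0=np.hypot(*A[:2,3]);a1=np.degrees(np.arctan2(B[1,3],B[0,3]));r1=np.hypot(*B[:2,3])
sl=Slerp([0,1],R.from_matrix([A[:3,:3],B[:3,:3]]))
for t in np.arange(1,15)/14:
    t=t*t*(3-2*t)
    aa=np.radians(a0+(a1-a0)*t);rr=r0+(r1-r0)*t;z=A[2,3]+(B[2,3]-A[2,3])*t
    show(T([rr*np.cos(aa),rr*np.sin(aa),z],sl(t).as_matrix()),lab=round(t,2))
E
```

```text
[424. 277. 280.]
0.01 [-0.0005, -0.0049, -0.0002] [0.005, -0.001, -0.005] rows>=0.1
0.06 [-0.002, -0.0187, -0.0011] [0.017, -0.004, -0.021] rows>=0.3
0.12 [-0.0047, -0.0397, -0.0028] [0.037, -0.009, -0.044] rows>=0.6
0.2 [-0.0091, -0.0661, -0.0058] [0.062, -0.015, -0.074] rows>=1.1
0.29 [-0.0153, -0.0961, -0.0102] [0.092, -0.022, -0.109] rows>=1.6
0.39 [-0.0235, -0.1281, -0.0163] [0.124, -0.029, -0.147] rows>=2.1
0.5 [-0.0334, -0.1602, -0.024] [0.158, -0.037, -0.187] rows>=2.6
0.61 [-0.0447, -0.1912, -0.033] [0.191, -0.045, -0.227] rows>=3.2
0.71 [-0.0568, -0.2195, -0.0427] [0.223, -0.052, -0.265] rows>=3.7
0.8 [-0.0688, -0.2443, -0.0524] [0.253, -0.059, -0.3] rows>=4.1
0.88 [-0.0799, -0.2646, -0.0615] [0.278, -0.065, -0.33] rows>=4.5
0.94 [-0.089, -0.2798, -0.0689] [0.298, -0.07, -0.353] rows>=4.8
0.99 [-0.0951, -0.2894, -0.074] [0.311, -0.073, -0.369] rows>=5.0
1.0 [-0.0973, -0.2928, -0.0758] [0.315, -0.074, -0.374] rows>=5.1
```

```bash
python3 -m jog '[-0.001,-0.009,-0.0005,0.009,-0.002,-0.01,-0.0035,-0.03,-0.002,0.028,-0.007,-0.033,-0.009,-0.066,-0.006,0.062,-0.015,-0.074,-0.017,-0.1,-0.011,0.096,-0.023,-0.114,-0.0255,-0.135,-0.018,0.131,-0.031,-0.155,-0.031,-0.153,-0.022,0.15,-0.035,-0.178,-0.0334,-0.16,-0.024,0.158,-0.037,-0.187,-0.0334,-0.16,-0.024,0.158,-0.037,-0.187]'
python3 - <<'E'
from plan import *
from scipy.spatial.transform import Slerp
lip()
A=cur();B=lipb(10,200,-8)
a0=np.degrees(np.arctan2(A[1,3],A[0,3]));r0=np.hypot(*A[:2,3]);a1=np.degrees(np.arctan2(B[1,3],B[0,3]));r1=np.hypot(*B[:2,3])
sl=Slerp([0,1],R.from_matrix([A[:3,:3],B[:3,:3]]))
for t in (.05,.17,.36,.6,.82,.96,1):
    aa=np.radians(a0+(a1-a0)*t);rr=r0+(r1-r0)*t;z=A[2,3]+(B[2,3]-A[2,3])*t
    show(T([rr*np.cos(aa),rr*np.sin(aa),z],sl(t).as_matrix()),lab=round(t,2))
E
```

```text
time: 13.78
tool_pos: [517.3, 152.5, 283.3]
tcp_rot: [179.7, -40.2, 19.4]
ft_force: [0.4, 0.4, -2.5]
finger_gap: 22.8
grip_force: 109.9
ft [ 0.4  0.4 -2.5] lip pan [ 87.7 195.3 208.8] scoop rpy [ -0.2 -10.2  19.3] j [  5. -44. 130.  11.  55.  72.]
0.05 [-0.0011, -0.0079, -0.0007] [0.008, -0.002, -0.009] rows>=0.1
0.17 [-0.0041, -0.0268, -0.0028] [0.027, -0.006, -0.032] rows>=0.4
0.36 [-0.0098, -0.0562, -0.007] [0.056, -0.013, -0.067] rows>=0.9
0.6 [-0.0188, -0.0921, -0.0137] [0.094, -0.022, -0.112] rows>=1.5
0.82 [-0.0287, -0.1238, -0.0212] [0.128, -0.03, -0.153] rows>=2.1
0.96 [-0.0358, -0.1433, -0.0267] [0.15, -0.035, -0.18] rows>=2.4
1 [-0.0379, -0.1487, -0.0283] [0.157, -0.037, -0.187] rows>=2.5
```

```bash
python3 -m jog '[-0.0011,-0.008,-0.0007,0.008,-0.002,-0.009,-0.0041,-0.027,-0.0028,0.027,-0.006,-0.032,-0.0098,-0.056,-0.007,0.056,-0.013,-0.067,-0.0188,-0.092,-0.0137,0.094,-0.022,-0.112,-0.0287,-0.124,-0.0212,0.128,-0.03,-0.153,-0.0358,-0.143,-0.0267,0.15,-0.035,-0.18,-0.0379,-0.1487,-0.0283,0.157,-0.037,-0.187,-0.0379,-0.1487,-0.0283,0.157,-0.037,-0.187]'
python3 - <<'E'
from plan import *
lip();A=cur();S=A@np.linalg.inv(TST);print("lip err bowl frame",(R.from_euler("z",-AZ,degrees=True).apply((S@[50,0,0,1])[:3]-BOWL)).round(1))
for z,p,o in ((185,-8,10),(160,-7,10),(130,-6,8),(110,-5,5),(100,-4,0),(95,-4,0)): show(lipb(o,z,p),lab=z)
E
```

```text
time: 14.78
tool_pos: [424.2, 277.3, 280.7]
tcp_rot: [180.0, -38.1, 33.2]
ft_force: [-0.6, -0.2, -3.0]
finger_gap: 23.0
grip_force: 109.9
ft [-0.6 -0.2 -3. ] lip pan [ -9.  360.1 200.9] scoop rpy [-0.  -8.1 33.2] j [ 23. -49. 132.   7.  60.  78.]
lip err bowl frame [ 10.4  -0.4 200.9]
185 [-0.0099, -0.0003, 0.0122] [0.0, -0.001, -0.0] rows>=0.3
160 [-0.0227, -0.0003, 0.0308] [0.0, -0.018, -0.0] rows>=0.6
130 [-0.0401, -0.0003, 0.0521] [0.0, -0.036, -0.0] rows>=1.1
110 [-0.0521, -0.0003, 0.0651] [0.0, -0.053, -0.0] rows>=1.3
100 [-0.0595, -0.0003, 0.0689] [0.0, -0.071, -0.0] rows>=1.5
95 [-0.0626, -0.0003, 0.0728] [0.0, -0.071, -0.0] rows>=1.5
```

```bash
python3 -m jog '[-0.0099,0,0.0122,0,0,0,-0.0227,0,0.0308,0,-0.018,0,-0.0401,0,0.0521,0,-0.036,0,-0.0521,0,0.0651,0,-0.053,0,-0.0595,0,0.0689,0,-0.071,0,-0.0626,0,0.0728,0,-0.071,0,-0.0626,0,0.0728,0,-0.071,0]'
python3 - <<'E'
from plan import *
lip();A=cur();S=A@np.linalg.inv(TST);print("lip err bowl frame",(R.from_euler("z",-AZ,degrees=True).apply((S@[50,0,0,1])[:3]-BOWL)).round(1))
for z,p,o in ((92,0,-5),(90,4,-10),(88,8,-15),(86,12,-20),(84,16,-25),(82,20,-30),(80,24,-30),(80,28,-30),(80,36,-30),(80,44,-30)): show(lipb(o,z,p),lab=(z,p,o))
s=r.snapshot("side");s2=r.snapshot("top")
m=np.hstack([cv2.resize(s["pixels"][170:300,170:300],(400,400)),cv2.resize(s2["pixels"][125:225,140:240],(400,400))])
cv2.imwrite("pics/b6.png",m[:,:,::-1])
E
```

```text
time: 15.65
tool_pos: [420.5, 275.1, 185.1]
tcp_rot: [-180.0, -34.0, 33.2]
ft_force: [-0.2, -0.6, -3.2]
finger_gap: 22.9
grip_force: 109.9
ft [-0.2 -0.6 -3.2] lip pan [-18.2 355.6  95.3] scoop rpy [ 0.  -4.  33.2] j [ 23. -43. 137.   7.  53.  78.]
lip err bowl frame [ 0.1 -0.1 95.3]
(92, 0, -5) [0.0047, -0.0001, -0.0042] [-0.0, -0.07, -0.0] rows>=0.4
(90, 4, -10) [0.0104, -0.0001, -0.0086] [-0.0, -0.14, -0.0] rows>=0.7
(88, 8, -15) [0.0163, -0.0001, -0.0123] [-0.0, -0.21, -0.0] rows>=1.1
(86, 12, -20) [0.0224, -0.0001, -0.0152] [-0.0, -0.279, -0.0] rows>=1.5
(84, 16, -25) [0.0285, -0.0001, -0.0174] [-0.0, -0.349, -0.0] rows>=1.9
(82, 20, -30) [0.0347, -0.0001, -0.0187] [-0.0, -0.419, -0.0] rows>=2.2
(80, 24, -30) [0.045, -0.0001, -0.0164] [-0.0, -0.489, -0.0] rows>=2.6
(80, 28, -30) [0.0564, -0.0001, -0.015] [-0.0, -0.559, -0.0] rows>=3.0
(80, 36, -30) [0.0787, -0.0001, -0.0098] [-0.0, -0.698, 0.0] rows>=3.7
(80, 44, -30) [0.1001, -0.0001, -0.0015] [-0.0, -0.838, 0.0] rows>=4.5
```

View pics/b6.png

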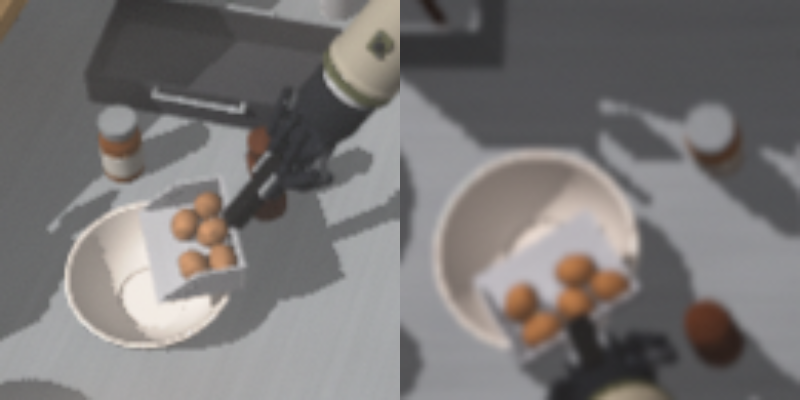

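All five potatoes are in the scoop, held low over the near half of the bowl. Tipping now.

```bash
python3 -m jog '[0.0047,0,-0.0042,0,-0.07,0,0.0104,0,-0.0086,0,-0.14,0,0.0163,0,-0.0123,0,-0.21,0,0.0224,0,-0.0152,0,-0.279,0,0.0285,0,-0.0174,0,-0.349,0,0.0347,0,-0.0187,0,-0.419,0,0.045,0,-0.0164,0,-0.489,0,0.0564,0,-0.015,0,-0.559,0]'
python3 - <<'E'
from plan import *
lip()
for z,p,o in ((80,34,-30),(80,40,-30),(80,46,-30),(80,50,-30)): show(lipb(o,z,p),lab=(z,p,o))
E
```

```text
time: 16.75
tool_pos: [453.5, 296.8, 230.0]
tcp_rot: [-180.0, -2.0, 33.2]
ft_force: [-0.8, -0.3, -2.0]
finger_gap: 22.6
grip_force: 110.1
ft [-0.8 -0.3 -2. ] lip pan [-43.8 342.   81. ] scoop rpy [ 0.  28.  33.2] j [28. -3. 97.  0. 85. 84.]
(80, 34, -30) [0.015, -0.0, -0.0049] [-0.0, -0.105, 0.0] rows>=0.6
(80, 40, -30) [0.0317, -0.0, -0.0091] [-0.0, -0.209, 0.0] rows>=1.1
(80, 46, -30) [0.0487, -0.0, -0.0114] [-0.0, -0.314, 0.0] rows>=1.7
(80, 50, -30) [0.0602, -0.0, -0.012] [-0.0, -0.384, 0.0] rows>=2.1
```

```bash
python3 -m jog '[0.015,0,-0.0049,0,-0.105,0,0.0317,0,-0.0091,0,-0.209,0,0.0487,0,-0.0114,0,-0.314,0,0.0602,0,-0.012,0,-0.384,0,0.0602,0,-0.012,0,-0.384,0,0.0602,0,-0.012,0,-0.384,0,0.0602,0,-0.012,0,-0.384,0]'
python3 - <<'E'
from plan import *
lip()
s=r.snapshot("side");s2=r.snapshot("top")
m=np.hstack([cv2.resize(s["pixels"][170:300,170:300],(400,400)),cv2.resize(s2["pixels"][125:225,140:240],(400,400))])
cv2.imwrite("pics/b7.png",m[:,:,::-1])
A=cur()
up=A.copy();up[2,3]+=150;show(up,lab="up150")
show(lipb(-30,230,0),lab="up level")
E
```

```text
time: 17.62
tool_pos: [502.3, 328.8, 244.2]
tcp_rot: [-180.0, 19.9, 33.2]
ft_force: [-0.1, 0.6, -2.1]
finger_gap: 22.8
grip_force: 109.9
ft [-0.1  0.6 -2.1] lip pan [-45.7 341.1  80.1] scoop rpy [ 0.  49.9 33.2] j [ 29.  27.  63.  -1. 110.  86.]
up150 [-0.0511, -0.0, -0.141] [-0.0, 0.0, -0.0] rows>=2.4
up level [-0.1429, -0.0, -0.0387] [-0.0, 0.871, 0.0] rows>=4.7
```

View pics/b7.png

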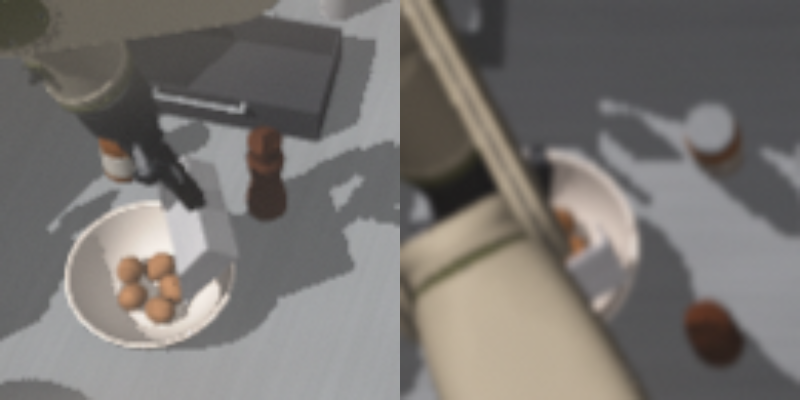

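All five potatoes lie in the bowl at about (150,285) in the left half of the picture, and the scoop is empty. I'll lift clear and take the scoop back.

```bash
python3 -m jog '[-0.01,0,-0.03,0,0,0,-0.03,0,-0.08,0,0,0,-0.051,0,-0.141,0,0,0,-0.051,0,-0.141,0,0,0]'
cat >> plan.py <<'E'
from scipy.spatial.transform import Slerp
def arc(A,B,n):
    a0=np.arctan2(A[1,3],A[0,3]);r0=np.hypot(*A[:2,3]);a1=np.arctan2(B[1,3],B[0,3]);r1=np.hypot(*B[:2,3])
    sl=Slerp([0,1],R.from_matrix([A[:3,:3],B[:3,:3]]))
    for t in np.arange(1,n+1)/n:
        aa=a0+(a1-a0)*t;rr=r0+(r1-r0)*t;z=A[2,3]+(B[2,3]-A[2,3])*t
        show(T([rr*np.cos(aa),rr*np.sin(aa),z],sl(t).as_matrix()),A,lab=round(t,2))
E
python3 - <<'E'
from plan import *
lip();A=cur();G=T([479,-345,104.4],R.from_euler("xyz",[180,-30,-5.7],degrees=True).as_matrix())
O=G.copy();O[2,3]=330
W=lipb(31,230,0)
arc(A,W,2)
M=T([560,0,330],R.from_euler("xyz",[180,-30,13],degrees=True).as_matrix())
print("W->M");arc(W,M,6);print("M->O");arc(M,O,7)
E
```

```text
time: 18.23
tool_pos: [503.5, 329.4, 400.6]
tcp_rot: [180.0, 19.3, 33.2]
ft_force: [-0.0, 0.2, -2.0]
finger_gap: 22.8
grip_force: 110.3
ft [-0.   0.2 -2. ] lip pan [-43.  342.2 236.6] scoop rpy [-0.1 49.3 33.2] j [ 29.  28.  45.  -2. 126.  85.]
0.5 [-0.0173, -0.0001, 0.0439] [0.0, 0.43, 0.0] rows>=2.3
1.0 [-0.0346, -0.0002, 0.0878] [0.001, 0.86, 0.0] rows>=4.6
W->M
0.17 [0.0008, 0.0524, 0.0003] [-0.029, -0.0, 0.051] rows>=0.8
0.33 [-0.0029, 0.105, -0.002] [-0.059, -0.0, 0.102] rows>=1.7
0.5 [-0.011, 0.1572, -0.0068] [-0.088, -0.0, 0.153] rows>=2.5
0.67 [-0.0235, 0.2085, -0.0142] [-0.118, -0.0, 0.204] rows>=3.4
0.83 [-0.0403, 0.2585, -0.0241] [-0.147, -0.0, 0.254] rows>=4.2
1.0 [-0.0614, 0.3067, -0.0365] [-0.176, -0.0, 0.305] rows>=5.0
M->O
0.14 [-0.008, 0.0494, -0.0046] [-0.023, 0.0, 0.04] rows>=0.8
0.29 [-0.02, 0.0982, -0.0115] [-0.047, 0.0, 0.081] rows>=1.6
0.43 [-0.0357, 0.1459, -0.0206] [-0.07, 0.0, 0.121] rows>=2.4
0.57 [-0.0553, 0.1921, -0.0319] [-0.093, 0.0, 0.162] rows>=3.2
0.71 [-0.0786, 0.2365, -0.0454] [-0.117, 0.0, 0.202] rows>=4.1
0.86 [-0.1054, 0.2785, -0.0608] [-0.14, -0.0, 0.242] rows>=4.9
1.0 [-0.1356, 0.3179, -0.0783] [-0.163, 0.0, 0.283] rows>=5.7
```

```bash
python3 -m jog '[-0.0173,0,0.0439,0,0.43,0,-0.0346,0,0.0878,0,0.86,0,-0.0346,0,0.0878,0,0.86,0,-0.0346,0,0.0878,0,0.86,0,-0.0346,0,0.0878,0,0.86,0,-0.0346,0,0.0878,0,0.86,0,-0.0346,0,0.0878,0,0.86,0]' && python3 -m jog '[0.0008,0.052,0.0003,-0.029,0,0.051,-0.003,0.105,-0.002,-0.059,0,0.102,-0.011,0.157,-0.007,-0.088,0,0.153,-0.0235,0.2085,-0.014,-0.118,0,0.204,-0.04,0.2585,-0.024,-0.147,0,0.254,-0.061,0.307,-0.0365,-0.176,0,0.305,-0.061,0.307,-0.0365,-0.176,0,0.305]'
python3 - <<'E'
from plan import *
lip();A=cur();G=T([479,-345,104.4],R.from_euler("xyz",[180,-30,-5.7],degrees=True).as_matrix())
O=G.copy();O[2,3]=330
arc(A,O,7)
E
```

```text
time: 19.1
tool_pos: [448.3, 293.6, 319.8]
tcp_rot: [-180.0, -29.1, 33.2]
ft_force: [-0.0, -0.2, -0.3]
finger_gap: 22.8
grip_force: 110.1
time: 19.98
tool_pos: [559.5, -4.7, 323.8]
tcp_rot: [179.7, -29.1, 12.9]
ft_force: [-1.0, -0.2, -3.2]
finger_gap: 22.8
grip_force: 110.5
ft [-1.  -0.2 -3.2] lip pan [101.7  16.2 222.5] scoop rpy [-0.3  0.9 12.7] j [-14. -28. 112.  13.  70.  62.]
0.14 [-0.0077, 0.0487, -0.005] [-0.022, 0.002, 0.04] rows>=0.8
0.29 [-0.0192, 0.0969, -0.0122] [-0.044, 0.004, 0.081] rows>=1.6
0.43 [-0.0345, 0.1439, -0.0215] [-0.066, 0.006, 0.121] rows>=2.4
0.57 [-0.0535, 0.1896, -0.0329] [-0.088, 0.009, 0.161] rows>=3.2
0.71 [-0.0762, 0.2334, -0.0463] [-0.111, 0.011, 0.201] rows>=4.0
0.86 [-0.1023, 0.2751, -0.0616] [-0.133, 0.013, 0.242] rows>=4.8
1.0 [-0.1318, 0.3142, -0.0789] [-0.155, 0.015, 0.282] rows>=5.6
```

```bash
python3 -m jog '[-0.0077,0.0487,-0.005,-0.022,0.002,0.04,-0.0192,0.097,-0.0122,-0.044,0.004,0.081,-0.0345,0.144,-0.0215,-0.066,0.006,0.121,-0.0535,0.1896,-0.033,-0.088,0.009,0.161,-0.0762,0.2334,-0.0463,-0.111,0.011,0.201,-0.1023,0.275,-0.0616,-0.133,0.013,0.242,-0.1318,0.3142,-0.0789,-0.155,0.015,0.282,-0.1318,0.3142,-0.0789,-0.155,0.015,0.282]'
python3 - <<'E'
from plan import *
lip();G=T([479,-345,104.4],R.from_euler("xyz",[180,-30,-5.7],degrees=True).as_matrix())
for z in (330,270,210,160,130,115,109,106): 
    O=G.copy();O[2,3]=z;show(O,lab=z)
E
```

```text
time: 20.98
tool_pos: [479.3, -344.1, 329.4]
tcp_rot: [-179.9, -30.0, -5.6]
ft_force: [0.3, 0.2, -2.3]
finger_gap: 22.9
grip_force: 110.9
ft [ 0.3  0.2 -2.3] lip pan [  -8.5 -355.4  230.4] scoop rpy [ 0.1 -0.  -5.6] j [-54. -19. 105.  23.  74.  39.]
330 [0.0001, 0.0009, -0.0006] [-0.002, -0.001, 0.001] rows>=0.0
270 [-0.0299, 0.001, 0.0514] [-0.002, -0.001, 0.001] rows>=1.0
210 [-0.0599, 0.0011, 0.1033] [-0.002, -0.001, 0.001] rows>=1.9
160 [-0.085, 0.0012, 0.1466] [-0.002, -0.001, 0.001] rows>=2.7
130 [-0.1, 0.0013, 0.1726] [-0.002, -0.001, 0.001] rows>=3.2
115 [-0.1075, 0.0013, 0.1855] [-0.002, -0.001, 0.001] rows>=3.4
109 [-0.1105, 0.0013, 0.1907] [-0.002, -0.001, 0.001] rows>=3.5
106 [-0.112, 0.0013, 0.1933] [-0.002, -0.001, 0.001] rows>=3.6
```

```bash
python3 -m jog '[-0.03,0.001,0.0514,-0.002,-0.001,0.001,-0.06,0.001,0.1033,-0.002,-0.001,0.001,-0.085,0.0012,0.1466,-0.002,-0.001,0.001,-0.1,0.0013,0.1726,-0.002,-0.001,0.001,-0.1075,0.0013,0.1855,-0.002,-0.001,0.001,-0.1105,0.0013,0.1907,-0.002,-0.001,0.001,-0.112,0.0013,0.1933,-0.002,-0.001,0.001,-0.112,0.0013,0.1933,-0.002,-0.001,0.001]' && python3 -m jog '[-0.0005,0,0.0009,0,0,0,-0.001,0,0.0017,0,0,0,-0.001,0,0.0017,0,0,0]'
python3 -c "
from plan import *
lip()"
```

```text
time: 21.98
tool_pos: [481.1, -343.5, 107.8]
tcp_rot: [179.9, -30.2, -5.4]
ft_force: [-1.1, -0.6, -2.6]
finger_gap: 22.8
grip_force: 111.0
time: 22.35
tool_pos: [480.4, -343.1, 104.6]
tcp_rot: [180.0, -30.1, -5.5]
ft_force: [-0.5, 0.2, -1.9]
finger_gap: 23.1
grip_force: 111.0
ft [-0.5  0.2 -1.9] lip pan [  -7.2 -354.6    5.7] scoop rpy [-0.  -0.1 -5.5] j [-54.  -8. 120.  29.  51.  26.]
```

```bash
python3 -m jog '[-0.0006,0,0.001,0,0,0,-0.0006,0,0.001,0,0,0]'; python3 -c "
from plan import *
lip()"
```

```text
time: 22.6
tool_pos: [481.0, -343.6, 104.4]
tcp_rot: [179.9, -30.2, -5.5]
ft_force: [-2.2, 0.8, 4.2]
finger_gap: 23.0
grip_force: 111.8
ft [-2.2  0.8  4.2] lip pan [  -6.5 -355.2    5.7] scoop rpy [-0.1 -0.2 -5.5] j [-54.  -8. 120.  29.  51.  26.]
```

Contact with the tray floor. Opening, then retreating along the handle.

```bash
python3 -m jog '[0,0,0,0,0,0,0,0,0,0,0,0,0,0,0,0,0,0,0,0,0,0,0,0,0,0,0,0,0,0]' 1 && python3 -m jog '[0,0,-0.02,0,0,0,0,0,-0.06,0,0,0,0,0,-0.11,0,0,0,0,0,-0.15,0,0,0,0,0,-0.15,0,0,0,0,0,-0.15,0,0,0]'
python3 - <<'E'
from fit import *
from bench import r
ims=[];P=[]
for n,b in(("side",(105,300,170,340)),("top",(120,280,140,400))):
    s=r.snapshot(n);W=cloud(s).reshape(-1,3);W=W[~np.isnan(W[:,0])]
    P.append(W[((W>[440,-470,20])&(W<[640,-230,125])).all(1)])
    ims.append(cv2.resize(s["pixels"][b[0]:b[1],b[2]:b[3]],(400,400)))
    for t in("mill","jar","bowl"):
        d=[x for x in r.outline_of(s,t) if x["score"]>.4][:1]
        for x in d:
            q=cloud(s)[x["region"]];print(n,t,np.nanpercentile(q,3,0).round(),np.nanpercentile(q,97,0).round())
cv2.imwrite("pics/end.png",np.hstack(ims)[:,:,::-1])
Tm=cKDTree(scoop());P=np.vstack(P)
res=lambda x:Tm.query((P-x[:3])@R.from_euler("xyz",[x[5],x[4],x[3]]).as_matrix())[0]
o=least_squares(res,[560,-352,4,-.1,0,0],loss="soft_l1",f_scale=3,diff_step=1e-3,x_scale=[10,10,10,.1,.1,.1])
print(o.x.round(2))
print(r.sense()["tool_pos"],r.sense()["finger_gap"])
E
```

```text
time: 23.22
tool_pos: [480.4, -342.9, 103.2]
tcp_rot: [180.0, -30.1, -5.5]
ft_force: [1.1, -0.4, -0.1]
finger_gap: 85.5
grip_force: 0.0
time: 23.98
tool_pos: [405.4, -335.6, 232.6]
tcp_rot: [180.0, -30.1, -5.5]
ft_force: [0.1, -0.1, -0.6]
finger_gap: 85.4
grip_force: 0.0
side mill [433.  90.   3.] [490. 201. 144.]
side jar [624. 157.  -0.] [670. 207. 104.]
side bowl [453. 258.   4.] [627. 431.  67.]
top mill [430. 151.   7.] [474. 190. 147.]
top jar [622. 152.  12.] [666. 197. 108.]
top bowl [451. 266.   5.] [623. 438.  68.]
[ 5.6224e+02 -3.5092e+02  1.0510e+01 -1.2000e-01 -1.0000e-02 -2.0000e-02]
[ 405.6011147  -335.31926937  232.38932879] 85.36099919787563
```

View pics/end.png

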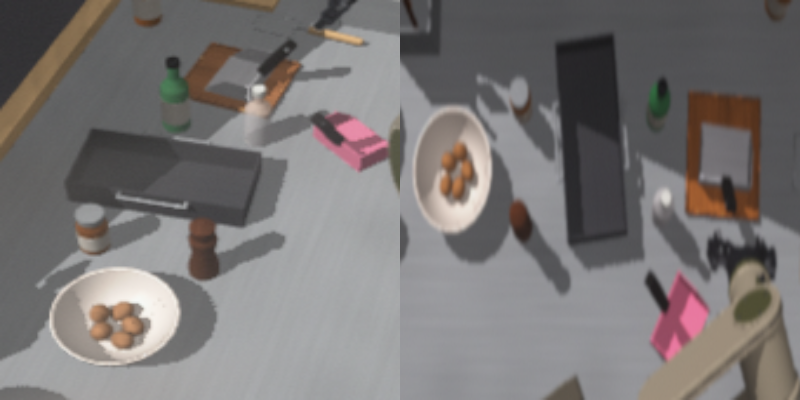

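The final picture shows five potatoes in the bowl, the scoop level in its tray, and the gripper clear of everything. The bystanders look undisturbed, so I'll hand in.

```bash
python3 -c "
from bench import r
print(r.hand_in())"
```

```text
the job is handed in; nothing more can be done
None
```

I handed the job in at about 24 s of robot time: all five potatoes are in the bowl, the scoop is level in its tray and released, and the bowl and the other things look unmoved in the last pictures (the hand-in returned no verdict).

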